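# Seat the embossing die and hold the loupe over it

## Task

Lower the embossing die's holed backplate gently over the two pins of the wooden inspection base until it lies flush, and let go of it. Then pick up the hand loupe and hold it still and level in the air, its lens centred over the die and at the height shown by the pointer on the gauge post; the program finishes while the gripper is still holding the loupe there. Do not shift the pointer, and leave the other things on the table where they are.

Things in the scene. Friction and masses are not known exactly. Their poses are not given: they have to be found in the camera images.
- die_plate: Loose embossing die lying flat: aluminium backplate 120 (x) x 70 (y) x 8 (z) mm with a brass block 44 (x) x 30 (y) x 25 (z) mm on its middle (total height 33). Two through holes, diameter 12.5 mm, at x = -42 and +42, y = 0. Origin: centre of the plate's underside; z up. Either way round fits the pins. Best gripped from above by the block, across its 30 mm (along y). About 0.3 kg.
- die_face (a point): Centre of the top face of the die's brass block, 33 mm above the underside of the backplate: the spot to look at.
- fixture: Fixed wooden inspection base 220 x 90 x 20 mm, from x = -73 to +147 mm, y = -45 to +45. Two steel pins, diameter 10 mm, tapered noses, rise 22 mm above its top at x = -42 and +42, y = 0. Gauge post, diameter 10 mm, at x = +125, y = 0, top 185 mm above the table. Origin: on the table midway between the pins; z up; x points away from the robot within 0.3 rad (post on the far side).
- seat (a point): Point on top of the wooden base midway between the pins, 20 mm above the table; the seated backplate's origin belongs here, its x axis along the base's x axis (either way round).
- pointer_tip (a point): Tip of the flat dark pointer (12 mm wide, 4 thick; point at mid thickness) sticking out level from the collar on the gauge post towards the pins, 85 mm from their midpoint along the base's x. Its height (105 to 145 mm above the table, differs per run) is where the middle of the lens must be held. The collar is held only by friction (about 8 N shifts it).
- loupe: Loose hand loupe lying flat: dark wooden bar handle 100 (x) x 16 (y) x 20 (z) mm, from x = -50 to +50, and at its +x end a round steel lens ring, outside diameter 68 mm, 20 high, centred at x = +80. Origin: centre of the handle's underside; z up (level = z vertical). About 0.13 kg, centre of mass near x = +35 mm; grip the handle across its 16 mm (along y) at about x = +20.
- lens_center (a point): Middle of the lens: x = +80, y = 0, z = +10 mm in the loupe's frame.
- cork: Bystander: a cork standing upright, 24 mm in diameter, 45 mm tall; origin at its underside. Leave it alone.
- neck_ring: Bystander: a flat steel ring, 48 mm outside, 12 mm high; origin at its underside. Leave it alone.
- label_roll: Bystander: a paper label roll standing on end, 100 mm in diameter, 70 mm tall; origin at its underside. Leave it alone.
- blank_plate: Bystander: a plain aluminium plate without holes or block, 100 x 60 x 8 mm; origin at its underside. Leave it alone.
- brush: Bystander: a small hand brush lying flat. Leave it alone.
Things that resemble listed ones, but are neither listed nor needed, are in the scene too. What is meant by the die_plate is not purple, and is the larger of those in its own colour.

How it is judged:
On the way, in this order (a step that is already met when the one before it is completed fails the run):
1. the backplate lies flush on the base over both pins, let go, with the loupe not yet picked up (z of die_plate in the frame of seat between -0.002 and 0.002 m and horizontal distance between die_plate and seat below 0.005 m and angle between the x axis of die_plate and the x axis of fixture, either way round below 0.08 rad and angle between die_plate's own z axis and vertical below 0.035 rad and contact force between the fingers and die_plate below 0.1 N and linear speed of die_plate below 0.02 m/s and height (world z) of loupe below 0.02 m), for 0.2 s.
2. the loupe is carried in the fingers, clear of the table (contact force between the fingers and loupe above 1.5 N and height (world z) of loupe above 0.04 m), for 0.2 s.
At the end, for the whole second after the job is handed in: Plate let go over both pins: within 2 mm of flush, 5 mm of centre, 0.08 rad of aligned. Loupe held by the fingers, touching neither base nor die, lens centre within 10 mm of the die centre (horizontal) and 7 mm of the pointer height, level within 0.105 rad, under 20 mm/s (z of die_plate in the frame of seat between -0.002 and 0.002 m and horizontal distance between die_plate and seat below 0.005 m and angle between the x axis of die_plate and the x axis of fixture, either way round below 0.08 rad and angle between die_plate's own z axis and vertical below 0.035 rad and contact force between the fingers and die_plate below 0.1 N and linear speed of each of die_plate, loupe below 0.02 m/s and contact force between the fingers and loupe above 1.5 N and horizontal distance between lens_center and die_face below 0.01 m and z of lens_center in the frame of pointer_tip between -0.007 and 0.007 m and angle between loupe's own z axis and vertical below 0.105 rad and angular speed of loupe below 0.15 rad/s and contact force between loupe and fixture below 0.05 N and contact force between loupe and die_plate below 0.05 N); the arm keeps its last pose, push and grip.
It fails at once if the pointer or its post is knocked (tip moved more than 4 mm) (distance of pointer_tip from where it was at the start of the episode above 0.004 m).
It fails at once if the die is dropped or rammed onto the base (more than 60 N) (contact force between die_plate and fixture above 60 N).
It fails at once if a bystander is moved more than 30 mm (distance of any of cork, neck_ring, label_roll, blank_plate, brush from where it was at the start of the episode above 0.03 m).
It also fails if it takes over 56 s, if anything falls off the work surface, if the arm or the gripper's body presses on something with over 40 N, if the wrist force passes 120 N, or if a joint passes its speed limit or range.

## Robot

A 6-joint arm with a two-finger parallel gripper is mounted at the origin on the work surface. World frame = base frame: x ahead of the robot, y to its left, z up, the work surface at z = 0. Lengths are in m, angles in rad, forces in N, time in s.
With the tool pointing down it reaches from about 0.325 to 0.85 m from the base axis. Payload 4.4 kg.
Tool frame: the origin (TCP) lies between the finger pads; the fingertips stand 19 mm ahead of it and the grasp point (between the pads) is the TCP; z points along the fingers, y is the line along which they close (so a half turn about z gives the same grasp; the last joint's range is limited). The gripper opens to 94 mm and grips with 3 to 60 N. Pads are 16 mm wide; open, the fingers measure 119 mm over their backs; the gripper's body (75 mm by 177 mm) begins 78 mm behind the grasp point.
Start: joints at [1.044, 0.207, 1.542, -0, 1.393, -0.15], TCP at [0.211, 0.535, 0.224] pointing down, gripper open.
Joint ranges: [-2.73, 2.73], [-0.86, 2.22], [0.23, 2.46], [-1.11, 4.25], [0.08, 2.63], [-2.82, 2.82]. Speed limits (rad/s): [2.79, 2.79, 3.14, 3.14, 3.14, 3.14].

## Interface

Orientations are given as a unit quaternion [w, x, y, z].
In Python, from cell import r, vision gives the robot as it stands.
- The arm moves only by the tool step_arm, never from a script. Its argument "moves" is a list that holds one entry, the list of rows, each a list of 7 numbers: the turn, a rotation vector about the tool's x, y, z in a scale on which 1.0 is 120 degrees, then the shift along the tool's x, y, z in shares of 75 cm (1.0 is 75 cm), then the closure, from -1 (fully open) to 1 (shut). In form: [[[rx, ry, rz, tx, ty, tz, jaw], ...]]. A call has 1 to 12 rows; each row is the pose to reach, as a shift and turn from the pose commanded when the call began, along the tool's axes at that moment; what a row does not reach only later rows make up. A row lasts 1/8 s, in which the tool goes at most 62.5 mm and 10.7 degrees, less where a joint would pass 70% of its speed; a pose out of reach is approached as far as the arm can. A shift or turn number past 1, either way, is cut back to 1. A call with a gripper value outside its range is refused whole. The fingers move at their own pace and stop on an object; "newtons" is the grip in N (left out, the last holds). Time passes only in rows, so rows that repeat a pose let the fingers close. It gives the time, the measured TCP pose, the force, the opening and the grip force at its end, in the units of the state.
- r.get_state(): the state, without advancing time (a new reading comes with each control period).
- vision.capture(name): name is "scene" or "top"; returns the picture (400x640x3 uint8, red, green, blue); there is no depth.
- vision.calibration(name): a dict with "fx", "fy", "cx", "cy" (pixels), "rvec" (rotation vector, rad) and "tvec" (3), from world to camera coordinates, as OpenCV has them. Camera axes: x right, y down, z forward; pixel columns grow to the right and rows downward; lengths in m; the calibration is good to about 2 mm. A picture is of the moment at which its call begins. calibration takes no time and is no camera call.
- r.finish_job(): hands the job in; it is judged then, once.
The state is a dict: "clock": time; "qpos": joint angles; "qd": joint speeds; "effort": joint torques, N m; "ee_pos": TCP position; "orientation": TCP orientation; "wrist_force": force on the tool from outside, world axes, zero at the start; "wrist_torque": the same for the moment, N m; "gripper_width": finger opening in m; "grip_force": force on a finger pad.
Only numpy, scipy, OpenCV 4.12 (cv2) and the standard library are available. Lean on these libraries where they do the work, as an engineer would, in place of code of your own. Each camera call takes 0.05 s, during which the arm holds its last target. There are 200 camera calls.

## Working session

There is one attempt and no reset: what is moved stays moved. The work goes in short steps, Python scripts to look and compute and a tool call to move; the robot and the scene stay as the last step left them, time stands still between calls to the robot, and variables do not carry over. Pictures are saved under pics/ and viewed, at most 10 in all, crops included, and the job is handed in when it is done.

Besides the shell and the picture viewer there is one more tool, called after "Request:" as name([rows], argument=value, ...), one row to a line, values as JSON. step_arm: Moves the arm, as the interface text tells. Its arguments: {"type":"object","properties":{"moves":{"type":"array","items":{"type":"array","items":{"type":"array","items":{"type":"number"}}}},"newtons":{"type":"number"}},"required":["moves"]}

```bash
mkdir -p pics
cat > h.py <<'E'
import numpy as np, cv2
from cell import r, vision
def cap(n,f):
    im=vision.capture(n); cv2.imwrite(f'pics/{f}.png',cv2.cvtColor(im,cv2.COLOR_RGB2BGR)); return im
def crop(f,x0,y0,x1,y1,s,o):
    im=cv2.imread(f'pics/{f}.png')[y0:y1,x0:x1]; cv2.imwrite(f'pics/{o}.png',cv2.resize(im,None,fx=s,fy=s,interpolation=cv2.INTER_CUBIC))
def cam(n):
    c=vision.calibration(n); K=np.array([[c['fx'],0,c['cx']],[0,c['fy'],c['cy']],[0,0,1]]); return K,cv2.Rodrigues(np.array(c['rvec'],float))[0],np.array(c['tvec'],float)
def ray(n,u,v):
    K,R,t=cam(n); d=R.T@np.linalg.solve(K,[u,v,1.]); return -R.T@t,d
def atz(n,u,v,z):
    o,d=ray(n,u,v); return o+d*(z-o[2])/d[2]
def proj(n,P):
    K,R,t=cam(n); p=K@(R@np.array(P)+t); return p[:2]/p[2]
def tri(u1,u2):
    A=[];b=[]
    for n,u in (('scene',u1),('top',u2)):
        o,d=ray(n,*u); d/=np.linalg.norm(d); M=np.eye(3)-np.outer(d,d); A.append(M); b.append(M@o)
    return np.linalg.lstsq(np.vstack(A),np.hstack(b),rcond=None)[0]
E
python3 - <<'E'
from h import *
cap('top','t0');cap('scene','s0')
for n in('top','scene'):print(n,cam(n)[0][0,0],ray(n,320,200))
crop('t0',0,0,640,400,1.25,'t0b')
crop('s0',0,0,640,400,1.25,'s0b')
E
```

```text
top 384.40445455472263 (array([0.41198497, 0.07158843, 1.07909526]), array([ 0.11415344, -0.03505333, -0.99288529]))
scene 412.5399146965769 (array([ 0.92066976, -0.35984362,  0.86078192]), array([-0.38990518,  0.44773694, -0.80474098]))
```

View pics/t0b.png

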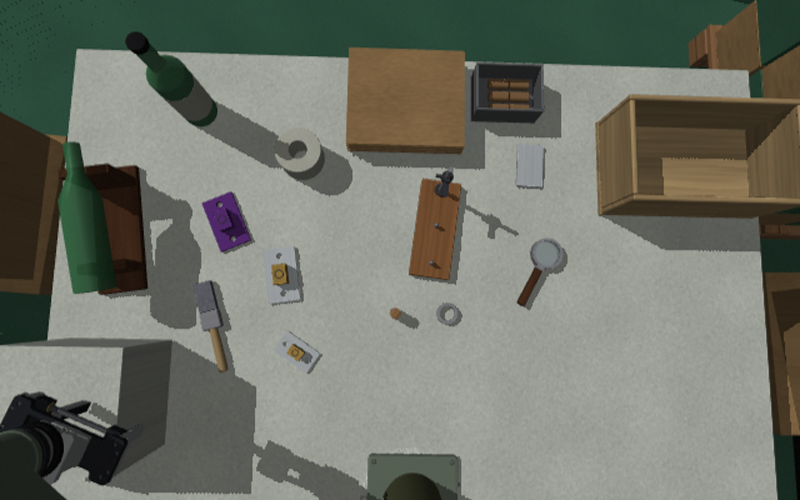

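View pics/s0b.png

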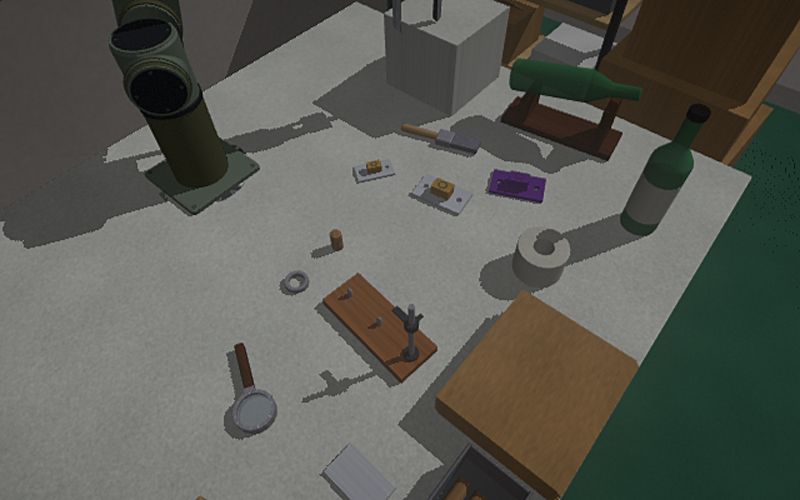

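The top view shows the large aluminium die at (282,275), its small lookalike at (298,352), the base at (437,230) and the loupe at (540,275), in 1.25x pixels. Next I'll enlarge these.

Run:
```python
from h import *
a=cv2.imread('pics/t0.png')
crop('t0',200,135,460,255,3,'t1'); crop('s0',180,130,380,310,3,'s1')
```

```text
(no output)
```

View pics/t1.png

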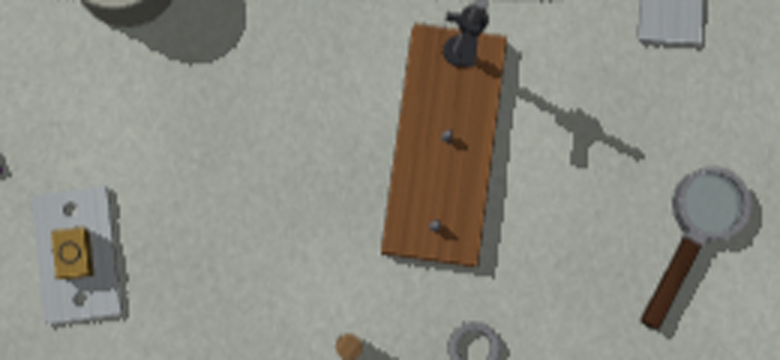

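View pics/s1.png

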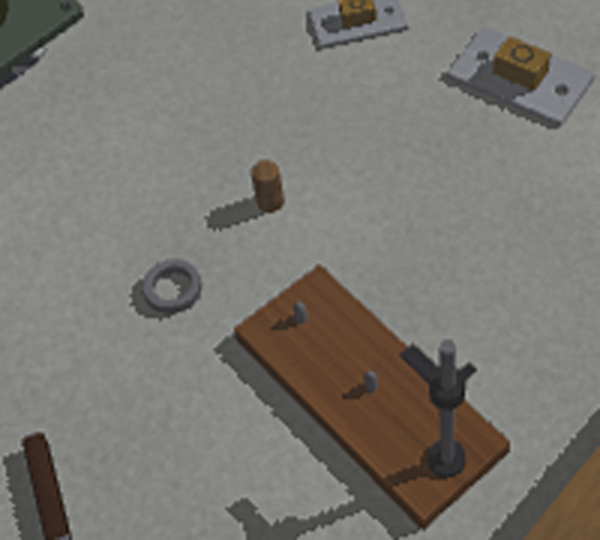

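Run:
```python
from h import *
np.set_printoptions(precision=4,suppress=True)
T=lambda x,y,z: atz('top',200+(x+.5)/3-.5,135+(y+.5)/3-.5,z)
S=lambda x,y,z: atz('scene',180+(x+.5)/3-.5,130+(y+.5)/3-.5,z)
fit=lambda L,W:cv2.estimateAffinePartial2D(np.array(L,np.float32)*1000,np.array(W,np.float32)*1000,ransacReprojThreshold=20)
def rig(L,W):  # planar rigid lsq
    L=np.array(L);W=np.array(W)[:,:2];l=L.mean(0);w=W.mean(0);H=(L-l).T@(W-w)
    a=np.arctan2(H[0,1]-H[1,0],H[0,0]+H[1,1]);R=np.array([[np.cos(a),-np.sin(a)],[np.sin(a),np.cos(a)]])
    t=w-R@l; print('pos',t,'ang',a,'res mm',(((L@R.T+t)-W)*1000).round(1).tolist()); return t,a,R
print('fixture top');F=rig([[.147,.045],[.147,-.045],[-.073,-.045],[-.073,.045],[.042,0],[-.042,0]],[T(412,25,.02),T(505,38,.02),T(476,265,.02),T(383,253,.02),T(447,133,.042),T(435,224,.042)])
print('fixture scene');rig([[.147,.045],[.147,-.045],[-.073,-.045],[-.073,.045],[.042,0],[-.042,0]],[S(509,444,.02),S(424,516,.02),S(236,328,.02),S(319,266,.02),S(371,376,.042),S(299,306,.042)])
print('die top');rig([[.06,.035],[.06,-.035],[-.06,-.035],[-.06,.035],[.042,0],[-.042,0]],[T(33,195,.008),T(106,188,.008),T(122,315,.008),T(49,324,.008),T(69,208,.008),T(80,298,.008)])
print('block top',T(69,252,.033),'scene',S(522,54,.033))
print('die scene');rig([[.042,0],[-.042,0]],[S(562,90,.008),S(483,56,.008)])
print('loupe top');rig([[.08,0],[-.05,0]],[T(712,204,.02),T(651,322,.02)])
print('loupe scene');print(atz('scene',254/1.25,410/1.25,.02),S(36,437,.02))
t,a,R=F
for z in(.105,.115,.125,.135,.145):
    P=[*(t+R@[.085,0]),z];Q=[*(t+R@[.125,0]),z]; c=lambda n,P,o,s=3:(proj(n,P)-o)*s+1
    print(z,c('scene',P,[180,130]),c('scene',Q,[180,130]),c('top',P,[200,135]),c('top',Q,[200,135]))
```

```text
fixture top
pos [ 0.5481 -0.038 ] ang -0.11577079704480528 res mm [[2.3, 0.7], [2.1, -0.7], [-1.8, -1.3], [-0.7, 2.2], [-1.1, -0.3], [-0.9, -0.6]]
fixture scene
pos [ 0.5508 -0.0393] ang -0.12164521897555512 res mm [[1.0, 2.4], [2.7, -4.0], [-1.2, -2.3], [-0.9, 2.0], [-1.1, 1.2], [-0.5, 0.8]]
die top
pos [0.475  0.2956] ang 0.16093677237229745 res mm [[-0.6, 1.5], [2.5, -0.5], [1.3, -0.0], [-0.5, 2.9], [-1.4, -2.2], [-1.4, -1.7]]
block top [0.4755 0.2972 0.033 ] scene [0.4762 0.2966 0.033 ]
die scene
pos [0.4774 0.2972] ang 0.14791356093380864 res mm [[0.0, 0.0], [-0.0, -0.0]]
loupe top
pos [ 0.4651 -0.2571] ang -0.4865820434333276 res mm [[2.2, -1.2], [-2.2, 1.2]]
loupe scene
[ 0.5379 -0.2962  0.02  ] [ 0.426  -0.2345  0.02  ]
0.105 [406.7751 365.5424] [446.8766 402.8338] [461.6371  73.35  ] [467.3273  28.548 ]
0.115 [406.4408 358.3658] [446.9202 395.8637] [463.0882  70.7878] [468.8286  25.5487]
0.125 [406.1002 351.053 ] [446.9645 388.7586] [464.5688  68.1734] [470.3603  22.4886]
0.135 [405.7531 343.6001] [447.0097 381.5145] [466.0799  65.5053] [471.9234  19.3658]
0.145 [405.3992 336.003 ] [447.0558 374.1272] [467.6223  62.7817] [473.5187  16.1786]
```

Run:
```python
from h import *
s=cv2.imread('pics/s0.png');t=cv2.imread('pics/t0.png')
Z=lambda im,x,y,w,h,k=8:cv2.resize(im[y:y+h,x:x+w],None,fx=k,fy=k,interpolation=cv2.INTER_CUBIC)
a=np.hstack([Z(s,305,238,50,36),Z(t,335,172,25,36),Z(t,208,190,25,36)])
b=np.hstack([Z(s,270,225,50,36),Z(t,410,190,50,36)])
cv2.imwrite('pics/m.png',np.vstack([a,b]))
```

```text
(no output)
```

View pics/m.png

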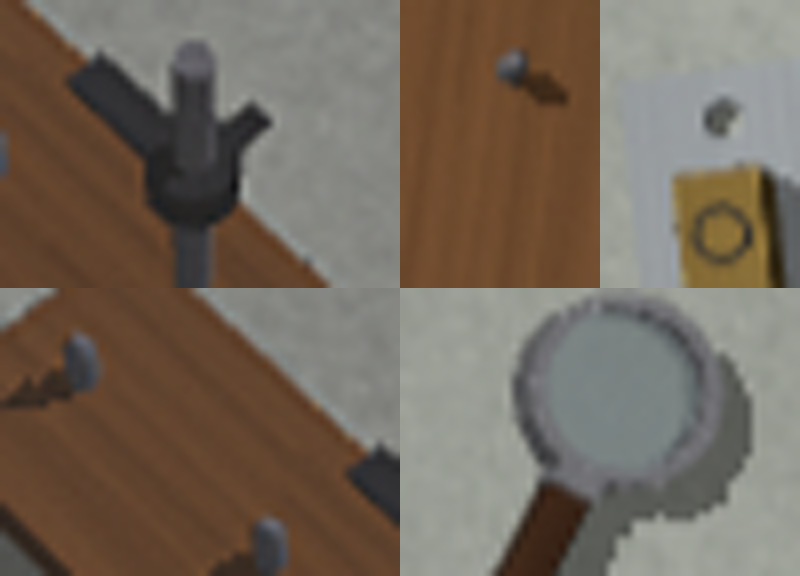

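The pointer tip sits at montage (84,70), which gives scene pixel (315.1,246.3). The model there puts the pointer height at about 0.126 m. Next is working out the move to the die.

```bash
cat >> h.py <<'E'
from scipy.spatial.transform import Rotation as Ro
np.set_printoptions(precision=3,suppress=True)
def to(p,yaw,p0=None,q0=None):
    """print turn (deg) & shift (cm) in tool axes to reach p with tool down, tool y along (yaw+90deg), up to half a turn"""
    s=r.get_state(); p0=np.array(s['ee_pos']) if p0 is None else p0; q=s['orientation'] if q0 is None else q0
    R0=Ro.from_quat([q[1],q[2],q[3],q[0]]).as_matrix()
    best=min(([Ro.from_matrix(R0.T@np.array([[np.cos(a),np.sin(a),0],[np.sin(a),-np.cos(a),0],[0,0,-1]])).as_rotvec(degrees=True) for a in (yaw,yaw+np.pi)]),key=np.linalg.norm)
    print('turn',best,'shift cm',R0.T@(np.array(p)-p0)*100)
E
python3 - <<'E'
from h import *
s=r.get_state()
for k in('clock','qpos','ee_pos','orientation','wrist_force','gripper_width'):print(k,s[k])
to([.4762,.297,.15],.155);to([.4762,.297,.03],.155)
t=np.array([.5495,-.0385]);a=-.118;R=np.array([[np.cos(a),-np.sin(a)],[np.sin(a),np.cos(a)]])
print(proj('scene',[*(t+R@[.125,0]),.185]),proj('top',[*(t+R@[.125,0]),.185]))
for z in(.12,.125,.13):print(z,proj('scene',[*(t+R@[.085,0]),z]))
E
```

```text
clock 0.1
qpos [ 1.045  0.207  1.543 -0.     1.394 -0.15 ]
ee_pos [0.211 0.534 0.223]
orientation [-0.     0.187  0.982 -0.001]
wrist_force [-0.293 -0.39   0.636]
gripper_width 0.09411127948647283
turn [ -0.111  -0.044 -30.411] shift cm [-33.406 -12.312   7.359]
turn [ -0.111  -0.044 -30.411] shift cm [-33.409 -12.288  19.359]
[329.045 244.717] [360.091 135.027]
0.12 [315.378 248.527]
0.125 [315.323 247.304]
0.13 [315.266 246.069]
```

The rows are not in the units I measure in: shifts go in shares of 75 cm and turns go in shares of 120 degrees. I convert before sending: -33.4 cm is -0.4453, -22 cm is -0.2933, -30.4 degrees is -0.2533.

Request:
step_arm([
  [[0, 0, -0.0833, -0.1467, -0.0533, 0, -0.1], [0, 0, -0.1667, -0.2933, -0.1067, 0, -0.1], [0, 0, -0.2533, -0.4453, -0.164, 0.0133, -0.1], [-0.0008, 0, -0.2533, -0.4453, -0.164, 0.04, -0.1], [-0.0008, 0, -0.2533, -0.4453, -0.164, 0.0933, -0.1], [-0.0008, 0, -0.2533, -0.4453, -0.164, 0.12, -0.1], [-0.0008, 0, -0.2533, -0.4453, -0.164, 0.12, -0.1], [-0.0008, 0, -0.2533, -0.4453, -0.164, 0.12, -0.1], [-0.0008, 0, -0.2533, -0.4453, -0.164, 0.12, -0.1]],
], newtons=15)

```text
clock: 1.23
ee_pos: [0.4764, 0.2994, 0.1357]
orientation: [0.001, -0.078, 0.997, 0.001]
wrist_force: [0.2, 0.7, -0.4]
gripper_width: 0.0519
grip_force: 0.0
```

Run:
```python
from h import *
s=r.get_state();print(s['clock'],s['ee_pos'],s['gripper_width'],s['qpos'])
to([.4762,.297,.03],.155)
```

```text
1.225 [0.476 0.299 0.136] 0.05185073744566673 [ 0.406  0.267  1.662  0.002  1.21  -1.322]
turn [0.155 0.115 0.074] shift cm [ 0.076 -0.259 10.568]
```

To row units: 10.4 cm is 0.1387, 10.2 cm is 0.136.

Request:
step_arm([
  [[0, 0, 0, 0, -0.0027, 0.0267, -0.1], [0, 0, 0, 0, -0.0027, 0.0667, -0.1], [0, 0, 0, 0, -0.0027, 0.1, -0.1], [0, 0, 0, 0, -0.0027, 0.12, -0.1], [0, 0, 0, 0, -0.0027, 0.136, -0.1], [0, 0, 0, 0, -0.0027, 0.1387, -0.1], [0, 0, 0, 0, -0.0027, 0.1387, -0.1], [0, 0, 0, 0, -0.0027, 0.1387, -0.1]],
])

```text
clock: 2.22
ee_pos: [0.4777, 0.2964, 0.0313]
orientation: [0.001, -0.077, 0.997, 0.001]
wrist_force: [0.8, 0.5, -0.4]
gripper_width: 0.052
grip_force: 0.0
```

Run:
```python
from h import *
s=r.get_state();print(s['ee_pos'],s['gripper_width'],s['wrist_force'])
to([.4762,.297,.03],.155)
```

```text
[0.478 0.296 0.031] 0.05200574643426635 [ 0.775  0.474 -0.383]
turn [ 0.121  0.118 -0.022] shift cm [0.135 0.086 0.129]
```

To row units: -9 cm is -0.12, -8 cm is -0.1067, 0.1 degrees is 0.0008.

Request:
step_arm([
  [[0.0008, 0.0008, 0, 0, 0, 0, 0.2], [0.0008, 0.0008, 0, 0, 0, 0, 0.4], [0.0008, 0.0008, 0, 0, 0, 0, 0.7], [0.0008, 0.0008, 0, 0, 0, 0, 1], [0.0008, 0.0008, 0, 0, 0, 0, 1], [0.0008, 0.0008, 0, 0, 0, 0, 1], [0.0008, 0.0008, 0, 0, 0, -0.0067, 1], [0.0008, 0.0008, 0, 0, 0, -0.0267, 1], [0.0008, 0.0008, 0, 0, 0, -0.0667, 1], [0.0008, 0.0008, 0, 0, 0, -0.1067, 1], [0.0008, 0.0008, 0, 0, 0, -0.12, 1], [0.0008, 0.0008, 0, 0, 0, -0.12, 1]],
], newtons=25)

```text
clock: 3.72
ee_pos: [0.4772, 0.2959, 0.1211]
orientation: [0.0, -0.077, 0.997, 0.0]
wrist_force: [0.2, 0.0, -4.1]
gripper_width: 0.0297
grip_force: 25.0
```

Run:
```python
from h import *
s=r.get_state();print(s['ee_pos'],s['gripper_width'],s['grip_force'],s['wrist_force'])
to([.550,-.039,.13],-.118)
```

```text
[0.477 0.296 0.121] 0.029696864905556626 24.99897211790085 [ 0.232  0.046 -4.09 ]
turn [ 0.004  0.003 15.627] shift cm [ -2.029 -34.214  -0.893]
```

To row units: -34.2 cm is -0.456, -33 cm is -0.44, 15.6 degrees is 0.13.

Request:
step_arm([
  [[0, 0, 0.025, 0, -0.0533, -0.0067, 1], [0, 0, 0.05, -0.0067, -0.12, -0.0133, 1], [0, 0, 0.075, -0.0133, -0.1867, -0.0133, 1], [0, 0, 0.1, -0.02, -0.2533, -0.0133, 1], [0, 0, 0.13, -0.0267, -0.32, -0.0133, 1], [0, 0, 0.13, -0.0267, -0.3867, -0.0133, 1], [0, 0, 0.13, -0.0267, -0.44, -0.0133, 1], [0, 0, 0.13, -0.0267, -0.456, -0.0133, 1], [0, 0, 0.13, -0.0267, -0.456, -0.0133, 1], [0, 0, 0.13, -0.0267, -0.456, -0.0133, 1], [0, 0, 0.13, -0.0267, -0.456, -0.0133, 1], [0, 0, 0.13, -0.0267, -0.456, -0.0133, 1]],
])

```text
clock: 5.22
ee_pos: [0.5493, -0.038, 0.1305]
orientation: [-0.001, 0.058, 0.998, -0.0]
wrist_force: [-0.1, 0.1, -2.2]
gripper_width: 0.0296
grip_force: 25.0
```

Run:
```python
from h import *
s=r.get_state();print(s['ee_pos'],s['gripper_width'],s['grip_force'])
to([.550,-.039,.09],-.118)
cap('top','t2');cap('scene','s2')
s=cv2.imread('pics/s2.png');t=cv2.imread('pics/t2.png')
Z=lambda im,x,y,w,h,k=5:cv2.resize(im[y:y+h,x:x+w],None,fx=k,fy=k,interpolation=cv2.INTER_CUBIC)
cv2.imwrite('pics/m2.png',np.hstack([Z(s,250,190,100,120,4),Z(t,300,120,100,120,4)]))
```

```text
[ 0.549 -0.038  0.13 ] 0.029568077750799136 24.999019503593445
turn [-0.021 -0.069  0.113] shift cm [-0.083 -0.094  4.049]
```

View pics/m2.png

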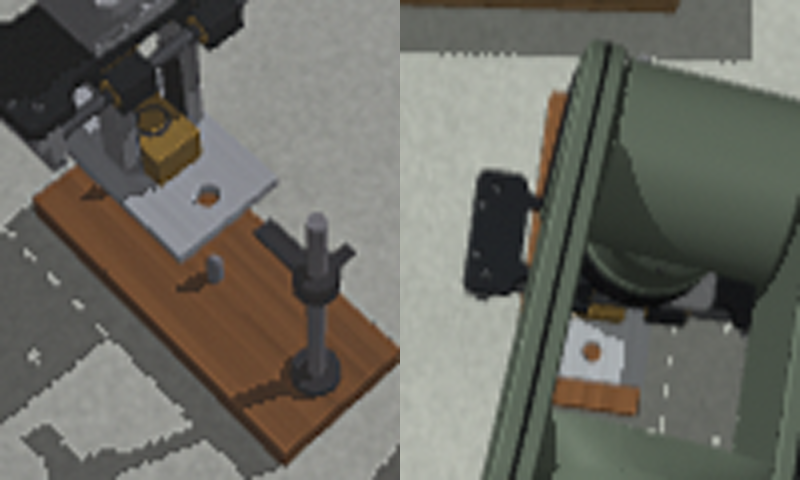

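Run:
```python
from h import *
zt=.1305-.0312+.008
h1=atz('scene',301.6,238.4,zt);h2=atz('top',347.6,207.6,zt)
# pins: scene tips in 8x montage (269,522)->far ,(80,337)->near (row offset 288)
S=lambda x,y,z:atz('scene',270+(x+.5)/8-.5,225+(y-288+.5)/8-.5,z)
p1=S(269,523,.042);q1=S(80,337,.042); p1b=S(267,566,.021)
T=lambda x,y,z: atz('top',200+(x+.5)/3-.5,135+(y+.5)/3-.5,z)
q2=T(434,223,.042);p2=T(447,133,.042)
print('scene: far hole',h1,'far pin',p1,p1b,'near',q1)
print('top: near hole',h2,'near pin',q2,'far',p2)
a=-.118;R=np.array([[np.cos(a),-np.sin(a)],[np.sin(a),np.cos(a)]])
print('offset in fixture frame: far',R.T@(p1-h1)[:2]*1000,'near',R.T@(q2-h2)[:2]*1000)
for P,Q in((p1,q1),(p2,q2)):print('pins ang',np.arctan2(*(P-Q)[1::-1]),np.linalg.norm((P-Q)[:2]),(P+Q)/2)
print('hole ang/len',np.arctan2(*(h1-h2)[1::-1]),np.linalg.norm((h1-h2)[:2]),(h1+h2)/2, r.get_state()['ee_pos'])
```

```text
scene: far hole [ 0.59  -0.043  0.107] far pin [ 0.592 -0.044  0.042] [ 0.592 -0.046  0.021] near [ 0.508 -0.033  0.042]
top: near hole [ 0.506 -0.033  0.107] near pin [ 0.508 -0.032  0.042] far [ 0.591 -0.043  0.042]
offset in fixture frame: far [ 1.133 -0.557] near [2.066 2.057]
pins ang -0.13194019813448302 0.08412711350509966 [ 0.55  -0.038  0.042]
pins ang -0.1319495431120372 0.08350800104394274 [ 0.55  -0.037  0.042]
hole ang/len -0.11396198598604586 0.08521591387322668 [ 0.548 -0.038  0.107] [ 0.549 -0.038  0.131]
```

The far hole is at montage (208,195) and the near hole at (592,352). The die needs to move about 1.5 mm outward and turn a little, after which I'll lower it to just above the pins and check again.

To row units: 4.9 cm is 0.0653, -0.15 cm is -0.002, 0.6 degrees is 0.005.

Request:
step_arm([
  [[0, 0, 0.005, -0.002, 0.0004, 0.0133, 1], [0, 0, 0.005, -0.002, 0.0004, 0.04, 1], [0, 0, 0.005, -0.002, 0.0004, 0.06, 1], [0, 0, 0.005, -0.002, 0.0004, 0.0653, 1], [0, 0, 0.005, -0.002, 0.0004, 0.0653, 1], [0, 0, 0.005, -0.002, 0.0004, 0.0653, 1]],
])

```text
clock: 6.08
ee_pos: [0.5516, -0.039, 0.0822]
orientation: [0.0, 0.064, 0.998, -0.0]
wrist_force: [-1.0, -0.0, -3.0]
gripper_width: 0.03
grip_force: 25.0
```

Run:
```python
from h import *
for i in range(3):
    s=r.get_state();print(s['ee_pos'],s['grip_force'],s['wrist_force'])
    if i<1: cap('top','t3')
    elif i<2: cap('scene','s3')
s=cv2.imread('pics/s3.png');t=cv2.imread('pics/t3.png')
Z=lambda im,x,y,w,h,k:cv2.resize(im[y:y+h,x:x+w],None,fx=k,fy=k,interpolation=cv2.INTER_CUBIC)
cv2.imwrite('pics/m3.png',np.hstack([Z(s,265,220,50,60,8),Z(t,325,185,50,60,8)]))
```

```text
[ 0.552 -0.039  0.082] 24.999004304409027 [-0.994 -0.013 -3.036]
[ 0.552 -0.039  0.082] 24.999001622200012 [ 0.679  0.564 -3.655]
[ 0.552 -0.039  0.082] 24.999058842658997 [ 0.202 -0.012 -3.426]
```

View pics/m3.png

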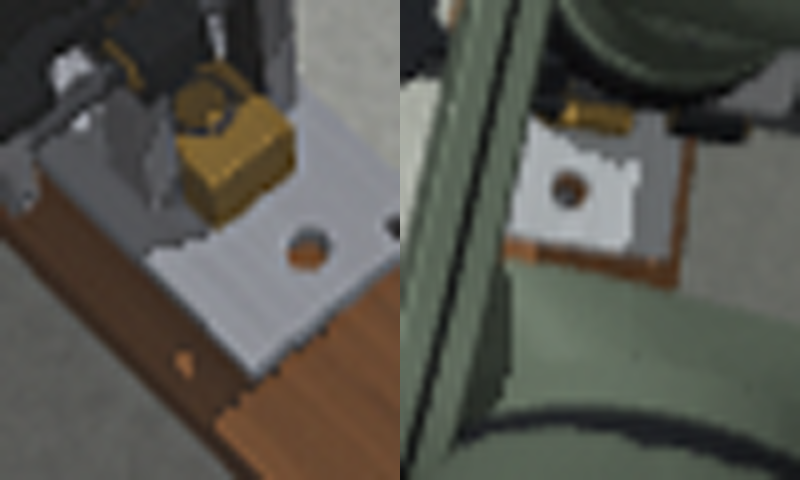

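Run:
```python
from h import *
np.set_printoptions(precision=4)
zt=.059
h1=atz('scene',303.06,250.56,zt);h2=atz('top',345.7,208.2,zt)
p1=atz('scene',270+269.5/8-.5,225+235.5/8-.5,.042)
q2=atz('top',200+434.5/3-.5,135+223.5/3-.5,.042)
a=-.125;R=np.array([[np.cos(a),-np.sin(a)],[np.sin(a),np.cos(a)]])
print(h1,p1,h2,q2)
print('far',R.T@(p1-h1)[:2]*1000,'near',R.T@(q2-h2)[:2]*1000, 'angle',np.arctan2(*(h1-h2)[1::-1]),np.linalg.norm((h1-h2)[:2]))
```

```text
[ 0.5926 -0.0441  0.059 ] [ 0.5916 -0.0437  0.042 ] [ 0.5088 -0.0335  0.059 ] [ 0.5081 -0.0316  0.042 ]
far [-1.0566  0.2575] near [-0.8868  1.8481] angle -0.12606358968378453 0.0844661969723501
```

To row units: 1.5 cm is 0.02, 0.09 cm is 0.0012, 0.5 degrees is 0.0042.

Request:
step_arm([
  [[0, 0, 0.0042, 0.0012, 0.0011, 0, 1], [0, 0, 0.0042, 0.0012, 0.0011, 0.0053, 1], [0, 0, 0.0042, 0.0012, 0.0011, 0.0107, 1], [0, 0, 0.0042, 0.0012, 0.0011, 0.0147, 1], [0, 0, 0.0042, 0.0012, 0.0011, 0.0187, 1], [0, 0, 0.0042, 0.0012, 0.0011, 0.02, 1], [0, 0, 0.0042, 0.0012, 0.0011, 0.02, 1]],
], newtons=12)

```text
clock: 7.05
ee_pos: [0.55, -0.0379, 0.0664]
orientation: [-0.001, 0.068, 0.998, -0.0]
wrist_force: [-0.5, 0.7, -4.2]
gripper_width: 0.0299
grip_force: 12.0
```

Request:
step_arm([
  [[0, 0, 0, 0, 0, 0.0027, 1], [0, 0, 0, 0, 0, 0.0053, 1], [0, 0, 0, 0, 0, 0.008, 1], [0, 0, 0, 0, 0, 0.0107, 1], [0, 0, 0, 0, 0, 0.012, 1], [0, 0, 0, 0, 0, 0.012, 1]],
])

```text
clock: 7.8
ee_pos: [0.55, -0.0379, 0.0573]
orientation: [-0.001, 0.068, 0.998, -0.0]
wrist_force: [0.0, 0.5, -3.0]
gripper_width: 0.0302
grip_force: 12.0
```

To row units: 0.65 cm is 0.0087, 0.55 cm is 0.0073.

Request:
step_arm([
  [[0, 0, 0, 0, 0, 0.002, 1], [0, 0, 0, 0, 0, 0.004, 1], [0, 0, 0, 0, 0, 0.006, 1], [0, 0, 0, 0, 0, 0.0073, 1], [0, 0, 0, 0, 0, 0.008, 1], [0, 0, 0, 0, 0, 0.0087, 1], [0, 0, 0, 0, 0, 0.0087, 1]],
])

```text
clock: 8.68
ee_pos: [0.55, -0.0379, 0.0509]
orientation: [-0.001, 0.068, 0.998, -0.0]
wrist_force: [-0.1, 0.0, -3.1]
gripper_width: 0.03
grip_force: 12.0
```

To row units: 0.13 cm is 0.0017, 0.1 cm is 0.0013.

Request:
step_arm([
  [[0, 0, 0, 0, 0, 0.0007, 1], [0, 0, 0, 0, 0, 0.0013, 1], [0, 0, 0, 0, 0, 0.0017, 1], [0, 0, 0, 0, 0, 0.0017, 1]],
])

```text
clock: 9.18
ee_pos: [0.5502, -0.0379, 0.0507]
orientation: [-0.001, 0.068, 0.998, -0.0]
wrist_force: [-4.1, 0.1, 5.7]
gripper_width: 0.0301
grip_force: 12.0
```

The wrist force has changed by +9 N with the underside at z ≈ 0.020, so the plate is seated. Release and retreat.

To row units: -15 cm is -0.2, -12 cm is -0.16.

Request:
step_arm([
  [[0, 0, 0, 0, 0, -0.0007, 0.3], [0, 0, 0, 0, 0, -0.0007, 0], [0, 0, 0, 0, 0, -0.0007, -0.1], [0, 0, 0, 0, 0, -0.0007, -0.1], [0, 0, 0, 0, 0, -0.0133, -0.1], [0, 0, 0, 0, 0, -0.0533, -0.1], [0, 0, 0, 0, 0, -0.1067, -0.1], [0, 0, 0, 0, 0, -0.16, -0.1], [0, 0, 0, 0, 0, -0.2, -0.1], [0, 0, 0, 0, 0, -0.2, -0.1]],
])

```text
clock: 10.42
ee_pos: [0.5525, -0.0383, 0.2033]
orientation: [0.003, 0.068, 0.998, -0.001]
wrist_force: [-0.7, -0.3, -0.4]
gripper_width: 0.052
grip_force: 0.0
```

Run:
```python
from h import *
s=r.get_state();print(s['clock'],s['ee_pos'])
# loupe: top ring/end (.5379.. est) grip at x=+20
T=lambda x,y,z: atz('top',200+(x+.5)/3-.5,135+(y+.5)/3-.5,z)
ring=atz('top',410+(617+.5-400)/8-.5,190+(395-288+.5)/8-.5,.02); print('ring',ring)
A=(T(643,320,.02)+T(659,327,.02))/2;B=(T(684,237,.02)+T(700,243,.02))/2
print(A,B,np.arctan2(*(B-A)[1::-1]),np.linalg.norm(B-A),'end-ring',np.linalg.norm(ring-A))
ang=np.arctan2(*(ring-A)[1::-1]);d=np.array([np.cos(ang),np.sin(ang)])
print('ang',ang,'grip pts',ring[:2]-.06*d,A[:2]+.07*d)
to([*(ring[:2]-.06*d),.12],ang);
cap('scene','s4');s=cv2.imread('pics/s4.png')
cv2.imwrite('pics/m4.png',np.hstack([cv2.resize(s[200:300,250:350],None,fx=4,fy=4,interpolation=cv2.INTER_CUBIC),cv2.resize(cv2.imread('pics/s0.png')[260:360,160:260],None,fx=4,fy=4,interpolation=cv2.INTER_CUBIC)]))
```

```text
10.425 [ 0.553 -0.038  0.203]
ring [ 0.533 -0.292  0.02 ]
[ 0.422 -0.235  0.02 ] [ 0.5   -0.274  0.02 ] -0.466314038458011 0.08713896894120433 end-ring 0.12514828874059625
ang -0.4781688074359373 grip pts [ 0.48  -0.265] [ 0.484 -0.267]
turn [ 0.001  0.375 19.57 ] shift cm [  4.196 -23.423   8.33 ]
```

View pics/m4.png

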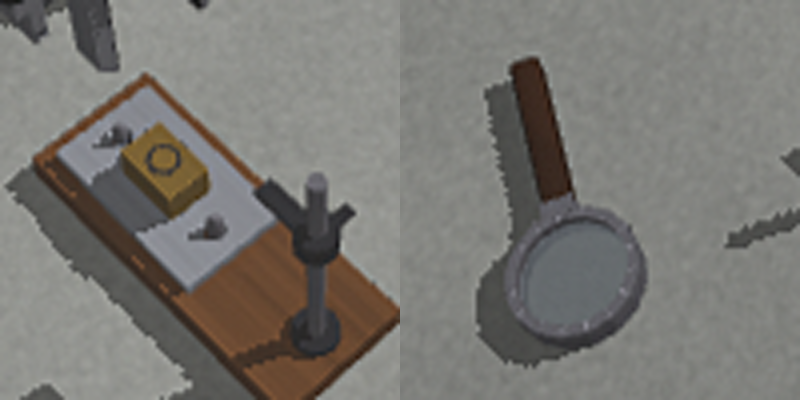

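The plate lies flat with both pins through it. The loupe's ring centre is at montage (577,270) and its handle end at (526,62).

Run:
```python
from h import *
np.set_printoptions(precision=4,suppress=True)
S=lambda x,y,z:atz('scene',160+(x-400+.5)/4-.5,260+(y+.5)/4-.5,z)
ring=S(577,270,.02);A=S(526,61,.02);B=(S(538,198,.02)+S(575,190,.02))/2
ang=np.arctan2(*(ring-A)[1::-1]);d=np.array([np.cos(ang),np.sin(ang)])
print(ring,A,np.linalg.norm(ring-A),ang,np.arctan2(*(B-A)[1::-1]),'grip',ring[:2]-.06*d)
# die face now in scene: block-top circle (163,159)
print('die face',atz('scene',250+163.5/4-.5,200+159.5/4-.5,.053))
# pointer unchanged? tip (284-..)
to([.481,-.266,.12],-.478)
print(r.get_state()['ee_pos'])
```

```text
[ 0.5375 -0.2941  0.02  ] [ 0.4242 -0.2346  0.02  ] 0.1280426683881794 -0.4837033133578669 -0.4950478305679308 grip [ 0.4844 -0.2662]
die face [ 0.5487 -0.0384  0.053 ]
turn [-0.0244  0.1091 19.5582] shift cm [  3.84   -23.5336   8.0975]
[ 0.551  -0.038   0.2009]
```

To row units: -23.5 cm is -0.3133, 3.8 cm is 0.0507, 19.8 degrees is 0.165.

Request:
step_arm([
  [[0, 0, 0.0417, 0.0133, -0.08, 0, -0.1], [0, 0, 0.0833, 0.0267, -0.16, 0, -0.1], [0, 0, 0.125, 0.04, -0.24, 0.0267, -0.1], [0, 0, 0.165, 0.0507, -0.3133, 0.08, -0.1], [0, 0, 0.165, 0.0507, -0.3133, 0.1333, -0.1], [0, 0, 0.165, 0.0507, -0.3133, 0.1467, -0.1], [0, 0, 0.165, 0.0507, -0.3133, 0.16, -0.1], [0, 0, 0.165, 0.0507, -0.3133, 0.16, -0.1], [0, 0, 0.165, 0.0507, -0.3133, 0.16, -0.1], [0, 0, 0.165, 0.0507, -0.3133, 0.16, -0.1]],
])

```text
clock: 11.72
ee_pos: [0.4814, -0.2657, 0.0812]
orientation: [0.001, 0.238, 0.971, -0.001]
wrist_force: [0.6, -0.2, -0.3]
gripper_width: 0.0518
grip_force: 0.0
```

Run:
```python
from h import *
print(r.get_state()['ee_pos'])
to([.482,-.266,.0225],-.482)
```

```text
[ 0.481 -0.266  0.081]
turn [-0.076  0.091  0.032] shift cm [-0.053  0.011  5.865]
```

To row units: 5.8 cm is 0.0773, 5.6 cm is 0.0747.

Request:
step_arm([
  [[0, 0, 0, 0, 0, 0.0267, -0.1], [0, 0, 0, 0, 0, 0.0533, -0.1], [0, 0, 0, 0, 0, 0.0693, -0.1], [0, 0, 0, 0, 0, 0.0747, -0.1], [0, 0, 0, 0, 0, 0.0773, -0.1], [0, 0, 0, 0, 0, 0.0773, -0.1], [0, 0, 0, 0, 0, 0.0773, 0.3], [0, 0, 0, 0, 0, 0.0773, 0.6], [0, 0, 0, 0, 0, 0.0773, 1], [0, 0, 0, 0, 0, 0.0773, 1], [0, 0, 0, 0, 0, 0.0773, 1], [0, 0, 0, 0, 0, 0.0773, 1]],
], newtons=30)

```text
clock: 13.22
ee_pos: [0.4804, -0.2656, 0.0219]
orientation: [-0.001, 0.239, 0.971, -0.0]
wrist_force: [-0.6, 0.0, 1.6]
gripper_width: 0.0156
grip_force: 30.0
```

Request:
step_arm([
  [[0, 0, 0, 0, 0, -0.0067, 1], [0, 0, 0, 0, 0, -0.0267, 1], [0, 0, 0, 0, 0, -0.0667, 1], [0, 0, 0, 0, 0, -0.12, 1], [0, 0, 0, 0, 0, -0.16, 1], [0, 0, 0, 0.02, 0.04, -0.1733, 1], [0, 0, 0, 0.048, 0.1067, -0.1733, 1], [0, 0, 0, 0.0773, 0.1733, -0.1733, 1], [0, 0, 0, 0.108, 0.24, -0.1733, 1], [0, 0, 0, 0.132, 0.2933, -0.1733, 1], [0, 0, 0, 0.14, 0.3107, -0.1667, 1], [0, 0, 0, 0.14, 0.3107, -0.16, 1]],
])

```text
clock: 14.72
ee_pos: [0.4956, -0.0101, 0.142]
orientation: [-0.0, 0.238, 0.971, -0.001]
wrist_force: [-0.8, -0.1, -0.8]
gripper_width: 0.0157
grip_force: 30.0
```

Run:
```python
from h import *
cap('top','x')
for i in range(6):
  cap('scene','s5')
s=r.get_state();print(s['clock'],s['ee_pos'],s['grip_force'],s['orientation'],s['gripper_width'])
s=cv2.imread('pics/s5.png')
cv2.imwrite('pics/m5.png',cv2.resize(s[180:290,240:350],None,fx=5,fy=5,interpolation=cv2.INTER_CUBIC))
```

```text
15.075 [ 0.496 -0.011  0.142] 29.9982887506485 [-0.     0.24   0.971 -0.   ] 0.015634159454682082
```

View pics/m5.png

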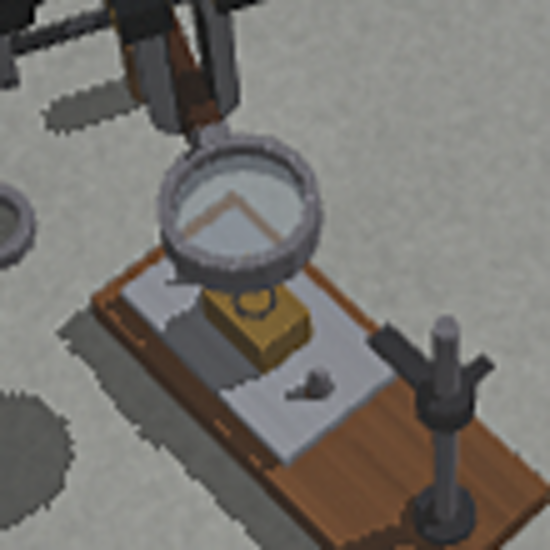

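The lens hangs over the die, its ring spanning x 160–322 and y 133–285 in the 5x crop. I'll project the target into the same view to compare.

Run:
```python
from h import *
th=np.linspace(0,2*np.pi,73)
for c in([.5495,-.038,.1275],[.5495,-.038,.130],[.5475,-.038,.130],[.5495,-.036,.130]):
    P=np.array([(proj('scene',[c[0]+.034*np.cos(t),c[1]+.034*np.sin(t),c[2]+dz])-[240,180])*5+2 for t in th for dz in(-.01,.01)])
    print(c,P.min(0),P.max(0))
for b in((.5495,-.0385,-.118),(.550,-.038,-.128)):
  for z in(.124,.127,.130):
    e=[(proj('scene',[b[0]+.085*np.cos(b[2])-y*np.sin(b[2]),b[1]+.085*np.sin(b[2])+y*np.cos(b[2]),z])-[240,180])*5+2 for y in(.006,-.006)]
    print(b,z,*e)
```

```text
[0.5495, -0.038, 0.1275] [160.876 130.175] [324.288 289.671]
[0.5495, -0.038, 0.13] [160.237 126.793] [324.032 286.562]
[0.5475, -0.038, 0.13] [156.809 124.402] [320.527 283.958]
[0.5495, -0.036, 0.13] [163.548 123.882] [327.108 283.399]
(0.5495, -0.0385, -0.118) 0.124 [389.394 330.899] [367.883 348.645]
(0.5495, -0.0385, -0.118) 0.127 [389.257 327.194] [367.683 344.97 ]
(0.5495, -0.0385, -0.118) 0.13 [389.119 323.469] [367.483 341.274]
(0.55, -0.038, -0.128) 0.124 [389.69 332.09] [367.973 349.663]
(0.55, -0.038, -0.128) 0.127 [389.554 328.388] [367.774 345.99 ]
(0.55, -0.038, -0.128) 0.13 [389.417 324.664] [367.573 342.295]
```

To row units: 0.2 cm is 0.0027, 0.1 cm is 0.0013.

Request:
step_arm([
  [[0, 0, 0, 0, 0, 0.0013, 1], [0, 0, 0, 0, 0, 0.0027, 1], [0, 0, 0, 0, 0, 0.0027, 1], [0, 0, 0, 0, 0, 0.0027, 1], [0, 0, 0, 0, 0, 0.0027, 1], [0, 0, 0, 0, 0, 0.0027, 1], [0, 0, 0, 0, 0, 0.0027, 1], [0, 0, 0, 0, 0, 0.0027, 1]],
])

```text
clock: 16.08
ee_pos: [0.4955, -0.0104, 0.1397]
orientation: [-0.001, 0.239, 0.971, -0.0]
wrist_force: [-0.5, 0.4, -1.7]
gripper_width: 0.0159
grip_force: 30.0
```

Run:
```python
from h import *
s=r.get_state();print(s['ee_pos'],s['grip_force'],abs(np.array(s['qd'])).max())
print(r.finish_job())
```

```text
[ 0.496 -0.01   0.14 ] 29.99830037355423 0.0017082936522381143
the job is handed in; nothing more can be done
None
```

I handed the job in at about 16 s; no verdict came back. By my measurements the die is flush over both pins and let go, and the loupe is held still over it, lens at about 128 mm against my 127–128 mm estimate of the pointer height.

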